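# Stand the locating mandrel in the assembly fixture and lock it

## Robot

A 6-joint arm with a two-finger parallel gripper is mounted at the origin on the work surface. World frame = base frame: x ahead of the robot, y to its left, z up, the work surface at z = 0. Lengths are in m, angles in rad, forces in N, time in s.
With the tool pointing down it reaches from about 0.25 to 0.725 m from the base axis. Payload 4 kg.
Tool frame: the origin (TCP) lies at the very end of the fingers, on their centre line; the grasp point (between the pads) lies 19 mm behind it; z points along the fingers, y is the line along which they close (so a half turn about z gives the same grasp; the last joint's range is limited). The gripper opens to 85 mm and grips with 20 to 120 N. Pads are 22 mm wide; open, the fingers measure 114 mm over their backs; the gripper's body (76 mm by 85 mm) begins 54 mm behind the grasp point. The pads swing forward as they close: fully open they stand 13 mm farther back than shut.
Start: joints at [1.341, 0.241, 0.005, 1.335, 0, 1.571], TCP at [0.114, 0.487, 0.231] pointing down, gripper open.
Joint ranges: [-2.72, 2.72], [-1.05, 1.87], [-1.09, 1.28], [-1.99, 2.15], [-1.42, 1.44], [-3.14, 3.14]. Speed limits (rad/s): [2.79, 2.79, 3.14, 3.14, 3.14, 3.14].

## Interface

Orientations are given as a unit quaternion [x, y, z, w].
In Python, from workcell import * gives the robot as it stands. The module is installed in compiled form; this text tells all that it offers.
- The arm moves only by the tool send_rows, never from a script. Its argument "steps" is text: rows parted by semicolons, each of 7 numbers parted by spaces: the opening, from -1 (shut) to 1 (fully open), then the shift along the world's x, y, z in m, then the turn, a rotation vector about the world's x, y, z in rad. A call has exactly 5 rows; each row shifts and turns the commanded pose from where the row before left it; what a row does not reach is not made up. A row lasts 1/12 s, in which the tool goes at most 41.7 mm and 7.16 degrees, less where a joint would pass 70% of its speed; a pose out of reach is approached as far as the arm can. A call is refused whole if a number of a shift passes 0.0417 or a number of a turn 0.125, either way. A call with a gripper value outside its range is refused whole. The fingers move at their own pace and stop on an object; the grip force is fixed at half the most. Time passes only in rows, so rows that do not move let the fingers close, or fill a call up. It gives the time, the measured TCP pose, the force, the opening and the grip force at its end, in the units of the state.
- get_obs(): the state, without advancing time (a new reading comes with each control period).
- camera(name): name is "scene" or "top"; returns a dict with "frame" (480x640x3 uint8, red, green, blue), "range_z" (480x640 float32, m along the optical axis (not along the pixel's ray), 0 where there is no reading), "camera_matrix" (3x3 intrinsics, pixels), "extrinsics" (4x4, takes a point from world to camera coordinates). Camera axes: x right, y down, z forward; pixel columns grow to the right and rows downward; lengths in m; the calibration is good to about 2 mm. A picture is of the moment at which its call begins.
- job_done(): hands the job in; it is judged then, once.
The state is a dict: "clock": time; "joint_pos": joint angles; "joint_vel": joint speeds; "tau": joint torques, N m; "eef_pos": TCP position; "tool_rot": TCP orientation; "ft_force": force on the tool from outside, world axes, zero at the start; "ft_torque": the same for the moment, N m; "grip_width": finger opening in m; "grasp_force": force on a finger pad.
Only numpy, scipy, OpenCV 4.12 (cv2) and the standard library are available. Lean on these libraries where they do the work, as an engineer would, in place of code of your own. Each camera call takes 0.05 s, during which the arm holds its last target. There are 200 camera calls.

## Task

Take the steel locating mandrel out of the cardboard box and stand it upright, brass foot down, in the round socket of the fixture, lowering it gently (no dropping) until its collar sits flush on the block; the blue V-rest is there to lay it down on if you need to change your grip. Then throw the red lever fully over towards the mandrel, so that the yellow fork locks the collar down. Leave the loose coils, bottle, jar and screwdriver where they are.

Things in the scene. Friction and masses are not known exactly. Their poses are not given: they have to be found in the camera images.
- mandrel: 150 mm mandrel, 0.28 kg, lying in the plain box. Origin mid-length on its axis (near the centre of mass); its x runs from foot (-75 mm) to head (+75 mm): brass plug 24 mm diameter, 35 mm long, chamfered; brass collar 34 mm diameter, x -40 to -32 mm; steel shaft 20 mm diameter, x -32 to +61 mm; black square head 34 x 34 x 14 mm.
- foot (a point): Centre of the foot's end face, at mandrel x = -75 mm.
- collar (a point): Centre of the collar's lower face (the face towards the foot), at mandrel x = -40 mm. It lies on the socket's mouth when the mandrel is home.
- part_box: Open cardboard box holding the mandrel, fixed: outside 210 x 160 mm (its x, y), walls 70 mm high and 4 mm thick, floor 4-5 mm. Origin at the centre of its underside. A like box beside it holds black coils; the walls leave room for the gripper only from straight above.
- rest: Blue base 100 x 66 x 10 mm with two white V-notched supports, fixed. Origin at the centre of its underside; a shaft laid in the notches runs along its x axis. The supports are 10 mm thick, at x = -35 and +35 mm; V of 90 degrees; tops 67 mm above the bench. Between them is room for fingers.
- rest_axis (a point): Where the axis of a 20 mm shaft runs when laid in the V-rest, midway between its supports, 60 mm above the bench. The mandrel's shaft spans the supports when its point x = +15 mm lies here (within 5 mm), either way round.
- fixture: Aluminium base 110 x 270 x 12 mm with a steel block 76 x 76 mm, top 62 mm above the bench, fixed. Origin under the socket's axis, on the bench. The lever stands on its +y side.
- socket (a point): Centre of the socket's mouth, on the block's top face, 62 mm above the bench. The hole goes straight down, 27 mm diameter, 38 mm deep, 3 mm chamfer. The fork (8 mm thick, its top 81 mm above the bench) waits at least 24 mm from this axis on the +y side and slides over the collar.
- lock_lever (a joint): Angle of the red lever: 0 to 1.2 rad. 0 = open, leaning 0.6 rad away from the mandrel (to the fixture's +y); 1.2 = locked, leaning 0.6 rad towards the socket (-y). It stays where it is left; moving it takes about 3 N at the grip.
- lever_pivot (a point): Lever's hinge, 50 mm above the bench, 150 mm from the socket's axis along the fixture's +y. The hinge axis is the fixture's x axis.
- lever_grip (a point): Point in the lever's red grip, 60 mm from the hinge. The grip is 20 mm diameter, from 36 to 86 mm from the hinge.
- coil_1: Loose black solenoid coil, 62 x 40 x 32 mm, origin under it. Bystander.
- coil_2: Second loose black coil, the same. Bystander.
- glue_bottle: Red bottle, 60 mm diameter, 150 mm tall, origin under it. Bystander.
- screwdriver: Orange-handled screwdriver, 190 mm long, lying. Bystander.
- jar: Clear jar with blue cap, 60 mm diameter, 70 mm tall, origin under it. Bystander.
Not all that is in view belongs to the job. Of the things like the mandrel, leave any that is purple or turquoise; of the rest the larger one is meant.

How it is judged:
By the outcome, as a careful person would: the job done as asked, in the order asked, and still so for the second after the job is handed in, with the robot touching nothing.
It also fails if it takes over 67 s, if anything falls off the work surface, if the arm or the gripper's body presses on something with over 40 N, if the wrist force passes 120 N, or if a joint passes its speed limit or range.

## Working session

There is one attempt and no reset: what is moved stays moved. The work goes in short steps, Python scripts to look and compute and a tool call to move; the robot and the scene stay as the last step left them, time stands still between calls to the robot, and variables do not carry over. Pictures are saved under pics/ and viewed, at most 10 in all, crops included, and the job is handed in when it is done.

Besides the shell and the picture viewer there is one more tool, called after "Emit:" as name(argument=value, ...) on one line, values as JSON. send_rows: Moves the arm, as the interface text tells. Its arguments: {"type":"object","properties":{"steps":{"type":"string"}},"required":["steps"]}

```bash
mkdir -p pics
cat > h.py <<'E'
from workcell import *
import numpy as np, cv2
def grab(n):
    c=camera(n); np.savez(f'{n}.npz',**c); return c
def pts(c):
    K=c['camera_matrix'];T=c['extrinsics'];z=c['range_z']
    v,u=np.mgrid[:480,:640]
    P=np.stack([(u-K[0,2])/K[0,0]*z,(v-K[1,2])/K[1,1]*z,z],-1)
    W=(P-T[:3,3])@T[:3,:3]
    W[z==0]=np.nan
    return W
def ray(c,u,v,h):
    K=c['camera_matrix'];T=c['extrinsics'];R=T[:3,:3]
    o=-R.T@T[:3,3]; d=R.T@np.array([(u-K[0,2])/K[0,0],(v-K[1,2])/K[1,1],1])
    return o+d*(h-o[2])/d[2]
def proj(c,p):
    K=c['camera_matrix'];T=c['extrinsics'];q=K@(T[:3,:3]@np.array(p)+T[:3,3]);return q[:2]/q[2]
E
python3 - <<'E'
from h import *
for n in('scene','top'):
    c=grab(n); cv2.imwrite(f'pics/{n}0.png',c['frame'][:,:,::-1]); T=c['extrinsics'];print(n,-T[:3,:3].T@T[:3,3],T[:3,:3].round(2).tolist(),c['camera_matrix'].tolist())
print(get_obs())
E
```

```text
scene [1.46399893 0.13524438 1.7558857 ] [[-0.25, 0.97, 0.01], [0.84, 0.22, -0.5], [-0.48, -0.12, -0.87]] [[587.0017901625766, 0.0, 325.93697393971496], [0.0, 587.0017901625766, 238.8258693462019], [0.0, 0.0, 1.0]]
top [ 0.40821967 -0.12623011  1.31356944] [[0.03, -1.0, -0.02], [-0.99, -0.02, -0.1], [0.1, 0.02, -0.99]] [[464.92309953057816, 0.0, 315.64993400584984], [0.0, 464.92309953057816, 243.65930505887283], [0.0, 0.0, 1.0]]
{'clock': 0.1, 'joint_pos': array([ 1.34100264e+00,  2.41352913e-01,  3.85737838e-03,  1.33519940e+00,
       -7.91399447e-06,  1.57078421e+00]), 'joint_vel': array([ 0.00071214, -0.00282089,  0.00350634, -0.00153674,  0.00017803,
        0.00071713]), 'tau': array([-6.16623493e-05, -3.73135900e+01,  2.53011292e+01,  1.08562820e-02,
       -5.84753434e-05, -2.24090293e-06]), 'eef_pos': array([0.11376164, 0.48630462, 0.23049375]), 'tool_rot': array([ 1.14638141e-01,  9.93406863e-01, -9.43498391e-04, -1.04907080e-04]), 'ft_force': array([ 0.04993133,  0.52589624, -0.46393856]), 'ft_torque': array([-0.02231177,  0.0095122 , -0.0309029 ]), 'grasp_force': 0.0, 'grip_width': 0.08536574697504676}
```

View pics/scene0.png

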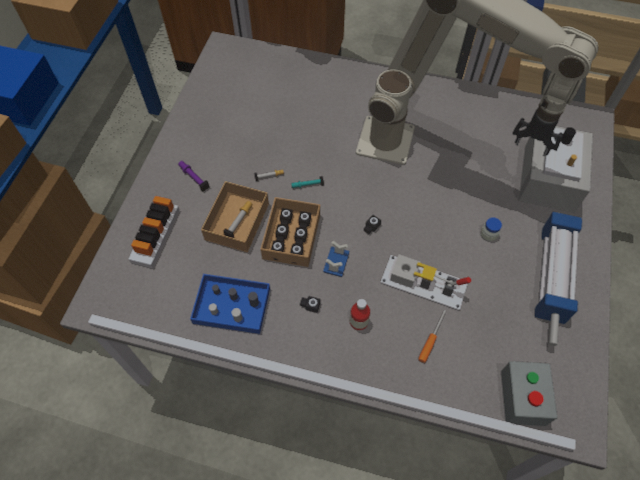

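View pics/top0.png

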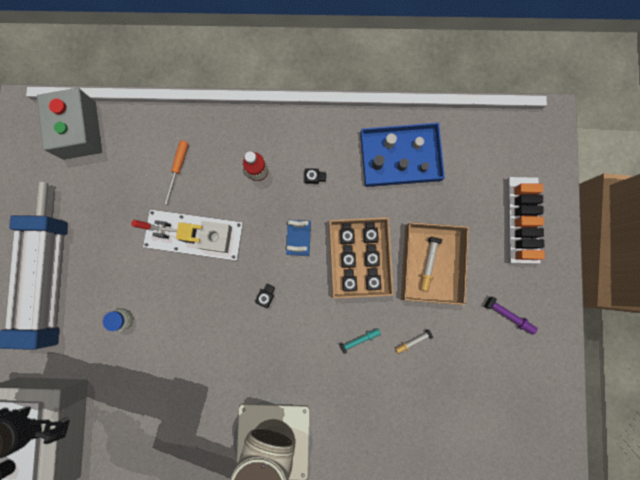

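The candidates for the mandrel in the top view are:
- Steel and brass in the box, at (430,263).
- A smaller steel and brass one on the bench, at (414,341).
- A turquoise one, at (360,340).
- A purple one, at (511,315).

I choose the one in the box, because it is the larger of the two that are neither purple nor turquoise. Next I check it in a close crop and measure.

Run:
```python
from h import *
c=dict(np.load('top.npz')); W=pts(c); f=c['frame'].astype(int); s=dict(np.load('scene.npz')); Ws=pts(s)
a=cv2.resize(c['frame'][210:310,395:475],None,fx=5,fy=5,interpolation=cv2.INTER_CUBIC)
b=cv2.resize(c['frame'][195:275,130:320],None,fx=4,fy=4,interpolation=cv2.INTER_CUBIC)
o=np.zeros((500+0,400,3),np.uint8);o=a
cv2.imwrite('pics/crop1.png',o[:,:,::-1]); cv2.imwrite('pics/crop2.png',b[:,:,::-1])
hsv=cv2.cvtColor(c['frame'],cv2.COLOR_RGB2HSV); H,S,V=[hsv[...,i].astype(int) for i in range(3)]
def rep(n,m,W=W):
    P=W[m&~np.isnan(W[...,0])]; v,u=np.nonzero(m)
    print(n,m.sum(),'px',u.mean().round(1),v.mean().round(1),'mean',P.mean(0).round(4),'med',np.median(P,0).round(4),'z5,95',np.percentile(P[:,2],[5,95]).round(3)); return P
R=np.zeros(H.shape,bool)
def reg(u0,u1,v0,v1):
    r=R.copy(); r[v0:v1,u0:u1]=1; return r
# bench height
rep('bench',reg(280,300,300,330))
# box rim: points z .06-.08
m=reg(398,475,215,310)&(W[...,2]>.06)&(W[...,2]<.08)
P=rep('rim',m); r=cv2.minAreaRect(P[:,:2].astype(np.float32)); print(r)
m=reg(410,462,230,297)&(W[...,2]<.06)
floor=np.nanmedian(W[m][:,2]); print('floor',floor)
m=reg(412,460,232,296)&(W[...,2]>.012)&(W[...,2]<.055)
P=rep('mandrel',m)
vec=cv2.fitLine(P[:,:2].astype(np.float32),cv2.DIST_L2,0,.01,.01).ravel();t=(P[:,:2]-vec[2:])@vec[:2];print(vec,t.min(),t.max(), P[np.argmin(t)],P[np.argmax(t)])
dark=reg(412,460,232,296)&(V<60); rep('head',dark)
# rest: blue base, white supports
m=reg(280,318,215,260)&(W[...,2]>.05); P=rep('supports',m); print(cv2.minAreaRect(P[:,:2].astype(np.float32)))
m=reg(280,318,215,260)&(H>95)&(H<125)&(S>110); P=rep('restblue',m);print(cv2.minAreaRect(P[:,:2].astype(np.float32)))
# fixture block top
m=reg(195,240,210,262)&(W[...,2]>.055)&(W[...,2]<.07); P=rep('blocktop',m);print(cv2.minAreaRect(P[:,:2].astype(np.float32)))
m=reg(140,245,205,262)&(W[...,2]>.006)&(W[...,2]<.018); P=rep('base',m);print(cv2.minAreaRect(P[:,:2].astype(np.float32)))
m=reg(200,232,222,252)&(W[...,2]<.05); rep('hole',m)
m=reg(170,205,215,250)&(H>20)&(H<35)&(S>130); rep('yellow',m)
m=reg(125,165,210,240)&((H<8)|(H>172))&(S>130); P=rep('redlever',m)
```

```text
bench 600 px 289.5 314.5 mean [ 0.34   -0.0342 -0.0007] med [ 0.3406 -0.0341 -0.0007] z5,95 [-0.005  0.004]
rim 540 px 438.1 261.9 mean [ 0.4935 -0.4319  0.0683] med [ 0.4946 -0.4396  0.0686] z5,95 [0.063 0.074]
((0.4912126660346985, -0.4272060990333557), (0.16163527965545654, 0.21059131622314453), 87.06989288330078)
floor 0.0043325195942893625
mandrel 517 px 431.7 264.4 mean [ 0.4885 -0.424   0.0291] med [ 0.484  -0.4188  0.0291] z5,95 [0.019 0.038]
[ 0.997742   -0.0671636   0.488511   -0.42397472] -0.07715319398412289 0.07752516001936216 [ 0.40621913 -0.49771792  0.01211203] [ 0.56626079 -0.42324405  0.0356305 ]
head 45 px 434.2 239.7 mean [ 0.5561 -0.4293  0.0356] med [ 0.5556 -0.4277  0.0372] z5,95 [0.025 0.042]
supports 132 px 296.9 235.0 mean [ 0.5576 -0.0519  0.0591] med [ 0.587  -0.048   0.0594] z5,95 [0.051 0.067]
((0.5575385093688965, -0.051996633410453796), (0.0526408813893795, 0.08085954934358597), 89.17701721191406)
restblue 511 px 298.3 238.2 mean [ 0.5544 -0.0533  0.0093] med [ 0.5566 -0.053   0.0093] z5,95 [0.005 0.013]
((0.5564654469490051, -0.05212348699569702), (0.09435774385929108, 0.06255035847425461), 1.246604561805725)
blocktop 684 px 212.7 235.7 mean [0.5498 0.1771 0.0612] med [0.5501 0.1773 0.0611] z5,95 [0.057 0.065]
((0.5502222180366516, 0.17761005461215973), (0.07705050706863403, 0.07638293504714966), 83.11869049072266)
base 2041 px 189.3 235.0 mean [0.5561 0.2559 0.0114] med [0.5489 0.2722 0.0113] z5,95 [0.007 0.016]
((0.5624319911003113, 0.24806752800941467), (0.28453561663627625, 0.15400350093841553), 89.44081115722656)
hole 265 px 220.8 238.6 mean [0.5467 0.1632 0.0231] med [0.5478 0.1454 0.0215] z5,95 [0.009 0.048]
yellow 300 px 186.6 232.0 mean [0.5562 0.2439 0.0786] med [0.5562 0.2447 0.0798] z5,95 [0.074 0.084]
redlever 110 px 140.4 224.3 mean [0.5703 0.3579 0.1087] med [0.5701 0.3572 0.1099] z5,95 [0.09  0.124]
```

View pics/crop1.png

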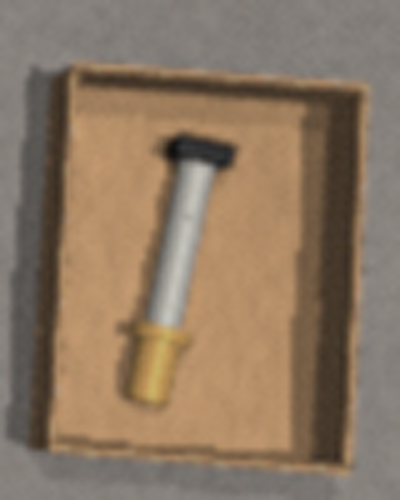

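View pics/crop2.png

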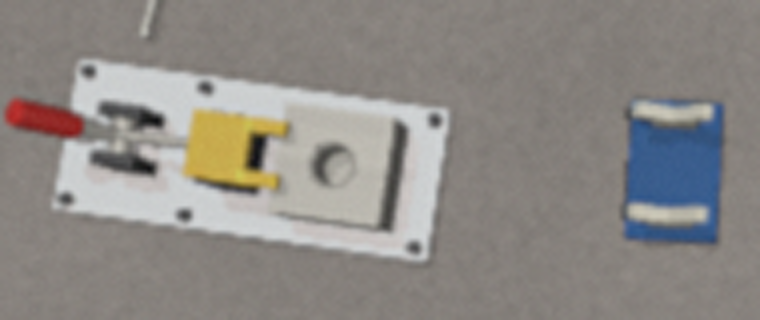

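The crops confirm the choice. The mandrel in the box has its black head up in the picture at top px (435,240), away from the robot. Its brass foot is at (425,290), towards the robot. The fixture's hole is at top px (213,236), the fork at (187,232), the lever at (140,224) and the rest at (298,238). One refinement, then I move.

Run:
```python
from h import *
for n,boxr,hr in(('top',(412,460,232,296),(195,240,212,262)),('scene',(215,262,190,240),(388,425,255,290))):
    c=dict(np.load(n+'.npz')); W=pts(c)
    hsv=cv2.cvtColor(c['frame'],cv2.COLOR_RGB2HSV); H,S,V=[hsv[...,i].astype(int) for i in range(3)]
    r=np.zeros(H.shape,bool); u0,u1,v0,v1=boxr; r[v0:v1,u0:u1]=1
    def cent(m,h,nm):
        k,l,st,ce=cv2.connectedComponentsWithStats(m.astype(np.uint8)); i=1+np.argmax(st[1:,4]); mm=l==i
        P=W[mm]; print(n,nm,st[i],ce[i].round(1),'ray',ray(c,*ce[i],h)[:2].round(4),'depth',np.nanmedian(P,0).round(4)); return mm
    cent(r&(S<60)&(V>110),.028,'shaft'); cent(r&(H>17)&(H<30)&(S>135),.03,'brass'); cent(r&(V<55)&(S<100),.033,'head')
    r[:]=0; u0,u1,v0,v1=hr; r[v0:v1,u0:u1]=1
    m=r&(np.abs(W[...,2]-.062)<.006)&(S<60); P=W[m]; print('block',np.nanmean(P,0).round(4),cv2.minAreaRect(P[:,:2].astype(np.float32)))
    cent(r&(W[...,2]<.052)&(W[...,2]>.018),.05,'lowdepth')
    # hole by darkness
    g=cv2.cvtColor(c['frame'],cv2.COLOR_RGB2GRAY); p=proj(c,[.5502,.1776,.062]);print('proj block ctr',p)
    x,y=p.round().astype(int); print(g[y-8:y+9,x-9:x+10])
```

```text
top shaft [425 242  13  33 218] [430.8 258.2] ray [ 0.5054 -0.4218] depth [ 0.5059 -0.4221  0.0285]
top brass [421 275   6  15  33] [423.5 281.2] ray [ 0.4415 -0.4012] depth [ 0.4448 -0.4006  0.0308]
top head [428 238  13   5  37] [434.5 239.9] ray [ 0.5559 -0.4308] depth [ 0.5552 -0.4307  0.0377]
block [0.55   0.1773 0.0613] ((0.5502222180366516, 0.17761005461215973), (0.07705050706863403, 0.07638293504714966), 83.11869049072266)
top lowdepth [224 225   8  28  80] [227.9 238.9] ray [0.5432 0.1378] depth [0.5455 0.1407 0.034 ]
proj block ctr [212.49613418 235.54867115]
[[164 178 184 185 185 185 184 185 187 187 186 186 186 185 185 183 185 184
  183]
 [165 178 183 184 183 185 186 185 183 183 183 185 186 185 187 186 184 185
  187]
 [166 179 184 184 185 184 176 172 165 159 156 160 173 182 185 186 186 184
  187]
 [179 181 184 182 184 173 148 141 131 119 110 114 131 157 177 186 188 187
  186]
 [186 185 187 189 185 164 130 106  91  84  84  92 105 127 160 178 186 185
  183]
 [186 185 186 187 177 154 112  83  74  85 112 127 141 145 146 165 182 187
  187]
 [182 181 185 181 163 136  97  73  82 
[... 2112 characters left out ...]
  73  74  71  71  75  95 125 141 142 143 143
  142]
 [145 147 147 143 118  84  71  72  73  71  70  68  84 113 135 142 143 143
  143]
 [145 146 146 145 120  82  73  74  74  70  70  66  78 109 135 141 142 142
  144]
 [146 146 146 145 133 103  90  92  89  81  72  71  88 122 141 143 142 143
  142]
 [146 146 145 147 143 128 109 122 134 131 112  90 112 138 145 146 144 143
  142]
 [145 145 146 146 147 143 135 133 138 141 132 122 134 145 146 148 147 143
  142]
 [144 143 144 145 146 149 146 143 141 144 141 143 144 145 145 146 146 143
  140]
 [143 145 143 143 145 145 145 145 147 147 147 146 145 147 145 140 132 133
  136]
 [145 145 145 145 145 145 145 144 145 146 146 146 147 144 145 138 113 101
  106]]
```

Emit:
send_rows(steps="1 0.04 -0.01 0.01 0 0 0; 1 0.04 -0.01 0.01 0 0 0; 1 0.04 -0.01 0.01 0 0 0; 1 0.04 -0.01 0.01 0 0 0; 1 0.04 -0.01 0.01 0 0 0")

```text
clock: 0.52
eef_pos: [0.3117, 0.4368, 0.2805]
tool_rot: [0.114, 0.993, -0.0, -0.0]
ft_force: [0.7, 0.6, 0.3]
grip_width: 0.0856
grasp_force: 0.0
```

Emit:
send_rows(steps="0.5 0.008 -0.039 0 0 0 0; 0.5 0.008 -0.039 0 0 0 0; 0.5 0.008 -0.039 0 0 0 0; 0.5 0.008 -0.039 0 0 0 0; 0.5 0.008 -0.039 0 0 0 0")

```text
clock: 0.93
eef_pos: [0.3501, 0.2407, 0.2798]
tool_rot: [0.115, 0.993, -0.0, -0.0]
ft_force: [0.8, 0.4, 0.5]
grip_width: 0.0641
grasp_force: 0.0
```

```bash
cat >> h.py <<'E'
def log():
    import json
    o=get_obs(); open('log.txt','a').write(json.dumps([o[k].tolist() for k in('joint_pos','eef_pos','tool_rot')])+'\n'); return o
E
python3 -c "
from h import *
print(log()['joint_pos'].round(3))"
```

```text
[ 0.602  0.075 -0.068  1.429 -0.     0.832]
```

Emit:
send_rows(steps="0.5 0.008 -0.039 0 0 0 0; 0.5 0.008 -0.039 0 0 0 0; 0.5 0.008 -0.039 0 0 0 0; 0.5 0.008 -0.039 0 0 0 0; 0.5 0.008 -0.039 0 0 0 0")

```text
clock: 1.35
eef_pos: [0.3899, 0.0459, 0.2802]
tool_rot: [0.114, 0.993, 0.0, -0.0]
ft_force: [0.5, -0.1, 0.6]
grip_width: 0.0638
grasp_force: 0.0
```

Emit:
send_rows(steps="0.5 0.008 -0.039 0 0 0 0; 0.5 0.008 -0.039 0 0 0 0; 0.5 0.008 -0.039 0 0 0 0; 0.5 0.008 -0.039 0 0 0 0; 0.5 0.008 -0.039 0 0 0 0")

```text
clock: 1.77
eef_pos: [0.43, -0.1492, 0.2802]
tool_rot: [0.115, 0.993, 0.0, -0.0]
ft_force: [1.0, 0.6, 0.7]
grip_width: 0.0638
grasp_force: 0.0
```

Emit:
send_rows(steps="0.5 0.008 -0.039 0 0 0 0; 0.5 0.008 -0.039 0 0 0 0; 0.5 0.008 -0.039 0 0 0 0; 0.5 0.008 -0.039 0 0 0 0; 0.5 0.008 -0.039 0 0 0 0")

```text
clock: 2.18
eef_pos: [0.47, -0.3441, 0.2798]
tool_rot: [0.115, 0.993, 0.0, -0.0]
ft_force: [0.7, 0.6, 0.3]
grip_width: 0.0642
grasp_force: 0.0
```

```bash
python3 -c "
from h import *
o=log();print(o['joint_pos'].round(3),o['eef_pos'].round(4),o['tool_rot'].round(4),o['clock'])
c=grab('top'); b=cv2.resize(c['frame'][205:315,395:475],None,fx=5,fy=5,interpolation=cv2.INTER_CUBIC);cv2.imwrite('pics/c3.png',b[:,:,::-1])"
```

```text
[-0.632  0.399  0.351  1.524  0.    -0.402] [ 0.47   -0.3441  0.2798] [ 1.149e-01  9.934e-01  3.000e-04 -4.000e-04] 2.1833
```

Emit:
send_rows(steps="0.5 0.0072 -0.0157 -0.03 0 0 0.004; 0.5 0.0072 -0.0157 -0.03 0 0 0.004; 0.5 0.0072 -0.0157 -0.03 0 0 0.004; 0.5 0.0072 -0.0157 -0.03 0 0 0.004; 0.5 0.0072 -0.0157 -0.03 0 0 0.004")

```text
clock: 2.65
eef_pos: [0.5061, -0.421, 0.1283]
tool_rot: [0.105, 0.995, 0.0, -0.0]
ft_force: [0.8, 0.0, -0.7]
grip_width: 0.0639
grasp_force: 0.0
```

Emit:
send_rows(steps="0.5 0 0 -0.03 0 0 0; 0.5 0 0 -0.03 0 0 0; 0.5 0 0 -0.02 0 0 0; 0.5 0 0 -0.02 0 0 0; 0.5 0 0 -0.01 0 0 0")

```text
clock: 3.07
eef_pos: [0.5043, -0.4189, 0.0163]
tool_rot: [0.105, 0.994, 0.002, -0.003]
ft_force: [-0.2, 0.3, -0.3]
grip_width: 0.0641
grasp_force: 0.0
```

```bash
python3 -c "
from h import *
o=log();print(o['joint_pos'].round(3),o['eef_pos'].round(4),o['tool_rot'].round(4),o['ft_force'])"
```

```text
[-0.693  0.703  0.16   1.033  0.    -0.483] [ 0.5043 -0.4189  0.0163] [ 0.1047  0.9945  0.0018 -0.0027] [-0.1665832   0.29817865 -0.31952009]
```

Emit:
send_rows(steps="0.5 0 0 0 0 0 0; 0.5 0 0 0 0 0 0; 0.5 0 0 -0.004 0 0 0; 0.5 0 0 -0.004 0 0 0; 0.5 0 0 0 0 0 0")

```text
clock: 3.48
eef_pos: [0.5066, -0.421, 0.013]
tool_rot: [0.105, 0.995, -0.0, 0.0]
ft_force: [-0.5, 0.7, -0.0]
grip_width: 0.0639
grasp_force: 0.0
```

```bash
python3 -c "
from h import *
o=log();print(o['joint_pos'].round(3),o['eef_pos'].round(4),o['tool_rot'].round(4),o['ft_force'])"
```

```text
[-0.693  0.707  0.157  1.019  0.    -0.484] [ 0.5066 -0.421   0.013 ] [ 1.047e-01  9.945e-01 -3.000e-04  5.000e-04] [-0.51420558  0.7402775  -0.02658228]
```

Emit:
send_rows(steps="0.5 0 -0.001 -0.003 0 0 0; 0.5 0 0 -0.002 0 0 0; -0.2 0 0 0 0 0 0; -1 0 0 0 0 0 0; -1 0 0 0 0 0 0")

```text
clock: 3.9
eef_pos: [0.5063, -0.4218, 0.0075]
tool_rot: [0.105, 0.995, -0.0, 0.0]
ft_force: [0.0, 0.4, -0.1]
grip_width: 0.0284
grasp_force: 0.0
```

Emit:
send_rows(steps="-1 0 0 0 0 0 0; -1 0 0 0 0 0 0; -1 0 0 0 0 0 0; -1 0 0 0 0 0 0; -1 0 0 0 0 0 0")

```text
clock: 4.32
eef_pos: [0.5065, -0.422, 0.0078]
tool_rot: [0.105, 0.995, -0.0, 0.0]
ft_force: [0.6, -0.6, 2.4]
grip_width: 0.0184
grasp_force: 58.6
```

Emit:
send_rows(steps="-1 0 0 0.01 0 0 0; -1 0 0 0.02 0 0 0; -1 0 0 0.03 0 0 0; -1 0 0 0.03 0 0 0; -1 0 0 0.03 0 0 0")

```text
clock: 4.73
eef_pos: [0.5056, -0.4209, 0.128]
tool_rot: [0.105, 0.995, 0.001, -0.001]
ft_force: [1.0, -0.5, -2.5]
grip_width: 0.0176
grasp_force: 58.8
```

```bash
python3 -c "
from h import *
o=log();print(o['joint_pos'].round(3),o['eef_pos'].round(4),o['tool_rot'].round(4),o['ft_force'],o['ft_torque'])"
```

```text
[-0.694  0.613  0.304  1.264  0.    -0.485] [ 0.5056 -0.4209  0.128 ] [ 1.047e-01  9.945e-01  9.000e-04 -1.000e-03] [ 1.00516024 -0.54443914 -2.45050189] [-0.08594838 -0.1047593   0.04705294]
```

Emit:
send_rows(steps="-1 0 0 0.03 0 0 0; -1 0 0.03 0.025 0 0 0.04; -1 0 0.035 0.02 0 0 0.05; -1 0 0.035 0.02 0 0 0.05; -1 0 0.035 0.02 0 0 0.05")

```text
clock: 5.15
eef_pos: [0.5055, -0.2851, 0.2432]
tool_rot: [0.009, 1.0, 0.001, -0.0]
ft_force: [0.5, -0.1, -2.8]
grip_width: 0.0183
grasp_force: 59.0
```

```bash
python3 -c "
from h import *
o=log();print(o['joint_pos'].round(3),o['eef_pos'].round(4),o['tool_rot'].round(4))"
```

```text
[-0.514  0.4    0.26   1.431  0.    -0.496] [ 0.5055 -0.2851  0.2432] [ 9.2e-03  1.0e+00  5.0e-04 -4.0e-04]
```

Emit:
send_rows(steps="-1 -0.01 0.035 0.015 0 0 0.05; -1 -0.01 0.035 0.015 0 0 0.05; -1 -0.01 0.035 0.015 0 0 0.05; -1 -0.01 0.035 0.015 0 0 0.05; -1 -0.01 0.035 0.015 0 0 0.05")

```text
clock: 5.57
eef_pos: [0.4548, -0.1099, 0.3181]
tool_rot: [-0.116, 0.993, 0.0, -0.0]
ft_force: [0.1, 0.2, -1.7]
grip_width: 0.0176
grasp_force: 59.0
```

```bash
python3 -c "
from h import *
from scipy.spatial.transform import Rotation as R
o=log();print(o['joint_pos'].round(3),o['eef_pos'].round(4),R.from_quat(o['tool_rot']).as_matrix().round(3).tolist())"
```

```text
[-0.237  0.156  0.123  1.539  0.    -0.47 ] [ 0.4548 -0.1099  0.3181] [[-0.973, -0.23, -0.001], [-0.23, 0.973, 0.001], [0.001, 0.001, -1.0]]
```

Emit:
send_rows(steps="-1 0 0.035 0.01 0.0275 -0.117 0; -1 0 0.035 0.01 0.0275 -0.117 0; -1 0 0.035 0.01 0.0275 -0.117 0; -1 0 0.035 0.01 0.0275 -0.117 0; -1 0 0.035 0.01 0.0275 -0.117 0")

```text
clock: 5.98
eef_pos: [0.4551, 0.0644, 0.3686]
tool_rot: [-0.109, 0.948, 0.035, 0.297]
ft_force: [0.7, -0.1, -3.4]
grip_width: 0.0182
grasp_force: 59.0
```

```bash
cat > fit.py <<'E'
from h import *
import json
from scipy.spatial.transform import Rotation as R
from scipy.optimize import least_squares
L=[json.loads(l) for l in open('log.txt')]
q=np.array([l[0] for l in L]);p=np.array([l[1] for l in L]);r=np.hypot(p[:,0],p[:,1])
def fk(x,j2,j3,j4):
    a=j2;b=j2-j3;d=b+j4
    return (x[0]+x[2]*np.sin(a)+x[3]*np.cos(a)+x[4]*np.sin(b)+x[5]*np.cos(b)+x[6]*np.cos(d),
            x[1]+x[2]*np.cos(a)-x[3]*np.sin(a)+x[4]*np.cos(b)-x[5]*np.sin(b)-x[6]*np.sin(d))
m=np.abs(q[:,4])<.08
def f(x):
    a=fk(x,q[m,1],q[m,2],q[m,3]); return np.r_[a[0]-r[m],a[1]-p[m,2],1e-4*(x-x0)]
x0=np.array([0,.3,.4,0,0,.4,.2]); s=least_squares(f,x0)
if __name__=='__main__':
    print(s.x.round(3),np.abs(f(s.x)).max())
    for pitch in(0,.1,.2,.4,.8):
      for tr,tz in((.57,.14),(.57,.2)):
        g=lambda y:np.r_[np.array(fk(s.x,*y))-[tr,tz],y[0]-y[1]+y[2]-pitch]
        k=least_squares(g,[.4,0,1],bounds=([-1.05,-1.09,-1.99],[1.87,1.28,2.15])); print(pitch,tz,k.x.round(2),np.abs(k.fun).max().round(3))
E
python3 -c "
from fit import *
o=log();print(o['joint_pos'].round(3),o['eef_pos'].round(4),R.from_quat(o['tool_rot']).as_matrix().round(3).tolist())"; python3 fit.py
```

```text
[ 0.086 -0.333 -0.367  0.934  0.083 -0.118] [0.4551 0.0644 0.3686] [[-0.8, -0.227, 0.555], [-0.186, 0.974, 0.131], [-0.57, 0.002, -0.821]]
[-0.     0.241  0.493  0.     0.008  0.391  0.405] 2.0495035474605796e-05
0 0.14 [ 0.92 -1.09 -1.99] 0.068
0 0.2 [ 0.9  -1.09 -1.99] 0.07
0.1 0.14 [ 1.   -1.09 -1.99] 0.061
0.1 0.2 [ 0.67 -1.09 -1.65] 0.073
0.2 0.14 [ 0.78 -1.09 -1.67] 0.066
0.2 0.2 [ 0.43 -1.09 -1.3 ] 0.059
0.4 0.14 [ 0.38 -1.09 -1.06] 0.032
0.4 0.2 [ 0.13 -1.09 -0.82] 0.009
0.8 0.14 [ 0.08 -0.82 -0.1 ] 0.0
0.8 0.2 [-0.04 -0.73  0.11] 0.0
```

```bash
sed -i 's/<.08/<.1/' fit.py; python3 fit.py
```

```text
[-0.     0.241  0.494  0.001  0.008  0.391  0.406] 0.00029291620802895935
0 0.14 [ 0.92 -1.09 -1.99] 0.069
0 0.2 [ 0.9  -1.09 -1.99] 0.071
0.1 0.14 [ 1.   -1.09 -1.99] 0.063
0.1 0.2 [ 0.67 -1.09 -1.66] 0.075
0.2 0.14 [ 0.79 -1.09 -1.68] 0.067
0.2 0.2 [ 0.43 -1.09 -1.31] 0.061
0.4 0.14 [ 0.38 -1.09 -1.06] 0.033
0.4 0.2 [ 0.14 -1.09 -0.82] 0.01
0.8 0.14 [ 0.08 -0.83 -0.11] 0.0
0.8 0.2 [-0.04 -0.73  0.11] 0.0
```

```bash
cat > kin.py <<'E'
from fit import *
X=s.x; D2=.303; D1=X[6]-D2
def fk6(q):
    a=q[1];b=a-q[2];p=b+q[3];rh=np.array([np.cos(q[0]),np.sin(q[0]),0]);th=np.array([-rh[1],rh[0],0]);ez=np.array([0,0,1.])
    r=X[0]+X[2]*np.sin(a)+X[3]*np.cos(a)+X[4]*np.sin(b)+X[5]*np.cos(b); z=X[1]+X[2]*np.cos(a)-X[3]*np.sin(a)+X[4]*np.cos(b)-X[5]*np.sin(b)
    u=np.cos(p)*rh-np.sin(p)*ez; dn=-np.sin(p)*rh-np.cos(p)*ez   # dn: tool x at j6=0
    t=np.cos(q[4])*u+np.sin(q[4])*th; y=np.cos(q[4])*th-np.sin(q[4])*u
    c6,s6=np.cos(q[5]),np.sin(q[5])
    M=np.stack([c6*dn+s6*y,-s6*dn+c6*y,t],1)
    return r*rh+z*ez+D1*u+D2*t,M
lo=np.array([-2.72,-1.05,-1.09,-1.99,-1.42,-3.14]);hi=np.array([2.72,1.87,1.28,2.15,1.44,3.14])
def ik(P,M,q0):
    f=lambda q:np.r_[(fk6(q)[0]-P)*5,R.from_matrix(fk6(q)[1].T@M).as_rotvec()]
    k=least_squares(f,np.clip(q0,lo+1e-3,hi-1e-3),bounds=(lo,hi)); return k.x,np.abs(k.fun).max()
def Rf(a): return np.array([[0,-np.sin(a),np.cos(a)],[0,np.cos(a),np.sin(a)],[-1,0,0]])
E
python3 - <<'E'
from kin import *
for l in L: 
    P,M=fk6(l[0]); print((P-l[1]).round(4),np.abs(R.from_matrix(M.T@R.from_quat(l[2]).as_matrix()).as_rotvec()).max().round(4))
for a in(.8,.9,1.,1.1,1.2,1.3):
  t=np.array([np.cos(a),np.sin(a),0])
  for z in(.1165,.17,.25):
    P=np.array([.551,.177,z])+.019*t
    k,e=ik(P,Rf(a),[-.15,1.,-.8,-1.8,1.1,0]); print(a,z,k.round(2),e.round(4))
E
```

```text
[-0.     -0.      0.0003] 0.0
[-0.      0.     -0.0001] 0.0
[ 0. -0. -0.] 0.0
[ 0. -0. -0.] 0.0
[-0.      0.     -0.0001] 0.0
[-0.  0. -0.] 0.0
[-0.      0.      0.0001] 0.0
[ 0.0002 -0.      0.0007] 0.0
0.8 0.1165 [-0.08  1.05 -0.99 -1.99  0.9  -0.04] 0.0354
0.8 0.17 [-0.08  0.94 -1.04 -1.98  0.88 -0.  ] 0.0
0.8 0.25 [-0.08  0.63 -1.06 -1.7   0.88  0.  ] 0.0
0.9 0.1165 [-0.12  1.07 -0.94 -1.99  1.02 -0.01] 0.0078
0.9 0.17 [-0.12  0.91 -0.98 -1.89  1.02 -0.  ] 0.0
0.9 0.25 [-0.12  0.63 -1.   -1.63  1.02 -0.  ] 0.0
1.0 0.1165 [-0.15  1.05 -0.88 -1.93  1.15  0.  ] 0.0
1.0 0.17 [-0.15  0.89 -0.92 -1.81  1.15  0.  ] 0.0
1.0 0.25 [-0.15  0.63 -0.94 -1.57  1.15  0.  ] 0.0
1.1 0.1165 [-0.18  1.03 -0.81 -1.84  1.28  0.  ] 0.0
1.1 0.17 [-0.18  0.87 -0.85 -1.73  1.28  0.  ] 0.0
1.1 0.25 [-0.18  0.63 -0.87 -1.5   1.28  0.  ] 0.0
1.2 0.1165 [-0.19  1.01 -0.75 -1.76  1.39  0.  ] 0.0
1.2 0.17 [-0.19  0.87 -0.78 -1.65  1.39  0.  ] 0.0
1.2 0.25 [-0.19  0.64 -0.8  -1.44  1.39  0.  ] 0.0
1.3 0.1165 [-0.19  1.01 -0.71 -1.72  1.44  0.  ] 0.0494
1.3 0.17 [-0.19  0.87 -0.75 -1.61  1.44  0.  ] 0.0494
1.3 0.25 [-0.19  0.65 -0.77 -1.41  1.44  0.  ] 0.0494
```

```bash
cat > sim.py <<'E'
from kin import *
def sim(rows,q=None,P=None):
    o=get_obs(); q=o['joint_pos'];P=o['eef_pos'].copy();M=R.from_quat(o['tool_rot'])
    for i,w in enumerate(rows):
        P=P+np.array(w[:3]);M=R.from_rotvec(w[3:])*M
        k,e=ik(P,M.as_matrix(),q); print(i,P.round(3),k.round(2),'err',e.round(4),'dq/row',np.abs(k-q).max().round(2),'hd',(-M.as_matrix()[:,0]).round(2)); q=k
E
python3 - <<'E'
from sim import *
A=[[.012,.015,.004,0,0,.12]]*7
B=[[.0025,.003,-.01,.1052,-.0576,0]]*8
sim(A+B)
E
```

```text
0 [0.467 0.079 0.373] [ 0.06 -0.29 -0.33  0.94  0.16 -0.23] err 0.0 dq/row 0.12 hd [0.77 0.28 0.57]
1 [0.479 0.094 0.377] [ 0.05 -0.25 -0.29  0.97  0.24 -0.35] err 0.0 dq/row 0.12 hd [0.73 0.37 0.57]
2 [0.491 0.109 0.381] [ 0.04 -0.19 -0.24  1.    0.31 -0.47] err 0.0 dq/row 0.12 hd [0.68 0.46 0.57]
3 [0.503 0.124 0.385] [ 0.03 -0.14 -0.18  1.04  0.37 -0.58] err 0.0 dq/row 0.12 hd [0.62 0.53 0.57]
4 [0.515 0.139 0.389] [ 0.03 -0.08 -0.11  1.09  0.42 -0.7 ] err 0.0 dq/row 0.12 hd [0.56 0.61 0.57]
5 [0.527 0.154 0.393] [ 0.03 -0.01 -0.03  1.15  0.47 -0.82] err 0.0 dq/row 0.12 hd [0.48 0.67 0.57]
6 [0.539 0.169 0.397] [ 0.04  0.06  0.06  1.23  0.51 -0.94] err 0.0 dq/row 0.12 hd [0.4  0.72 0.57]
7 [0.542 0.172 0.387] [-0.01  0.03 -0.06  1.09  0.63 -0.95] err 0.0 dq/row 0.14 hd [0.36 0.65 0.66]
8 [0.544 0.175 0.377] [-0.05  0.01 -0.18  0.93  0.74 -0.95] err 0.0 dq/row 0.16 hd [0.32 0.58 0.75]
9 [0.547 0.178 0.367] [-0.09  0.   -0.29  0.75  0.86 -0.92] err 0.0 dq/row 0.18 hd [0.27 0.5  0.82]
10 [0.549 0.181 0.357] [-0.13  0.01 -0.41  0.54  0.97 -0.87] err 0.0 dq/row 0.21 hd [0.22 0.41 0.89]
11 [0.552 0.184 0.347] [-0.15  0.04 -0.53  0.27  1.07 -0.78] err 0.0 dq/row 0.27 hd [0.17 0.31 0.93]
12 [0.554 0.187 0.337] [-0.17  0.09 -0.66 -0.09  1.16 -0.61] err 0.0 dq/row 0.37 hd [0.12 0.21 0.97]
13 [0.557 0.19  0.327] [-0.18  0.21 -0.78 -0.62  1.23 -0.35] err 0.0 dq/row 0.52 hd [0.06 0.11 0.99]
14 [0.559 0.193 0.317] [-0.17  0.42 -0.87 -1.27  1.24 -0.01] err 0.0 dq/row 0.66 hd [0. 0. 1.]
```

Emit:
send_rows(steps="-1 0.012 0.015 0.004 0 0 0.12; -1 0.012 0.015 0.004 0 0 0.12; -1 0.012 0.015 0.004 0 0 0.12; -1 0.012 0.015 0.004 0 0 0.12; -1 0.012 0.015 0.004 0 0 0.12")

```text
clock: 6.4
eef_pos: [0.515, 0.139, 0.3877]
tool_rot: [-0.388, 0.873, 0.12, 0.27]
ft_force: [-0.8, 0.3, -2.3]
grip_width: 0.0178
grasp_force: 59.3
```

Emit:
send_rows(steps="-1 0.012 0.015 0.004 0 0 0.12; -1 0.012 0.015 0.004 0 0 0.12; -1 0.0025 0.003 -0.01 0.105 -0.0576 0; -1 0.0025 0.003 -0.01 0.105 -0.0576 0; -1 0.0025 0.003 -0.01 0.105 -0.0576 0")

```text
clock: 6.82
eef_pos: [0.5486, 0.1773, 0.3653]
tool_rot: [-0.452, 0.762, 0.237, 0.399]
ft_force: [1.8, -0.9, -3.7]
grip_width: 0.0181
grasp_force: 59.4
```

Emit:
send_rows(steps="-1 0.0025 0.003 -0.008 0.0877 -0.048 0; -1 0.0025 0.003 -0.008 0.0877 -0.048 0; -1 0.001 0.001 -0.006 0.0614 -0.0336 0; -1 0.001 0.001 -0.006 0.0526 -0.0288 0; -1 0.001 0.001 -0.005 0.0438 -0.024 0")

```text
clock: 7.23
eef_pos: [0.5548, 0.1857, 0.3316]
tool_rot: [-0.4, 0.678, 0.315, 0.53]
ft_force: [2.4, 0.1, -2.4]
grip_width: 0.0182
grasp_force: 59.4
```

Emit:
send_rows(steps="-1 0.001 0.001 -0.004 0.0438 -0.024 0; -1 0.001 0.001 -0.004 0.0351 -0.0192 0; -1 0.001 0.001 -0.003 0.0263 -0.0144 0; -1 0.001 0.001 -0.003 0.0263 -0.0144 0; -1 0 0 0 0 0 0")

```text
clock: 7.65
eef_pos: [0.5593, 0.19, 0.3166]
tool_rot: [-0.376, 0.638, 0.344, 0.578]
ft_force: [0.2, -1.0, -2.6]
grip_width: 0.0181
grasp_force: 59.5
```

```bash
python3 -c "
from kin import *
o=log();M=R.from_quat(o['tool_rot']).as_matrix();print(o['joint_pos'].round(3),o['eef_pos'].round(4),M.round(3).tolist(), R.from_matrix(Rf(1.07)@M.T).as_rotvec().round(4))"
```

```text
[-0.179  0.27  -0.808 -0.782  1.235 -0.276] [0.5593 0.19   0.3166] [[-0.05, -0.877, 0.478], [-0.082, 0.481, 0.873], [-0.995, 0.004, -0.096]] [ 0.0822 -0.0501  0.0006]
```

Emit:
send_rows(steps="-1 0 0.001 -0.003 0.0164 -0.01 0; -1 0 0.001 -0.003 0.0164 -0.01 0; -1 0 0.001 -0.003 0.0164 -0.01 0; -1 0 0.001 -0.003 0.0164 -0.01 0; -1 0 0 -0.003 0.0164 -0.01 0")

```text
clock: 8.07
eef_pos: [0.5604, 0.194, 0.3046]
tool_rot: [-0.361, 0.607, 0.359, 0.609]
ft_force: [0.5, -0.2, -3.4]
grip_width: 0.0176
grasp_force: 59.5
```

Emit:
send_rows(steps="-1 0 0 -0.015 0 0 0; -1 0 0 -0.02 0 0 0; -1 0 0 -0.02 0 0 0; -1 0 0 -0.02 0 0 0; -1 0 0 -0.015 0 0 0")

```text
clock: 8.48
eef_pos: [0.5608, 0.1938, 0.213]
tool_rot: [-0.361, 0.608, 0.359, 0.609]
ft_force: [0.2, -0.8, -2.6]
grip_width: 0.018
grasp_force: 59.5
```

Emit:
send_rows(steps="-1 0 0 0 0 0 0; -1 0 0 0 0 0 0; -1 0 0 0 0 0 0; -1 0 0 0 0 0 0; -1 0 0 0 0 0 0")

```text
clock: 8.9
eef_pos: [0.5604, 0.1938, 0.2159]
tool_rot: [-0.362, 0.607, 0.359, 0.61]
ft_force: [0.2, -0.1, -2.1]
grip_width: 0.0178
grasp_force: 59.5
```

```bash
python3 -c "
from kin import *
o=log();M=R.from_quat(o['tool_rot']).as_matrix();print(o['joint_pos'].round(3),o['eef_pos'].round(4),M.round(3).tolist(), R.from_matrix(Rf(1.07)@M.T).as_rotvec().round(4))
im=[]
for n,(u0,u1,v0,v1) in(('top',(170,270,190,280)),('scene',(370,470,200,290))):
    c=grab(n); im.append(cv2.resize(c['frame'][v0:v1,u0:u1],None,fx=4,fy=4,interpolation=cv2.INTER_CUBIC))
cv2.imwrite('pics/c4.png',np.hstack(im)[:,:,::-1])
"
```

```text
[-0.173  0.737 -0.886 -1.627  1.242 -0.002] [0.5604 0.1938 0.2159] [[0.007, -0.877, 0.481], [-0.002, 0.481, 0.877], [-1.0, -0.007, 0.002]] [0.0019 0.0068 0.0007]
```

View pics/c4.png

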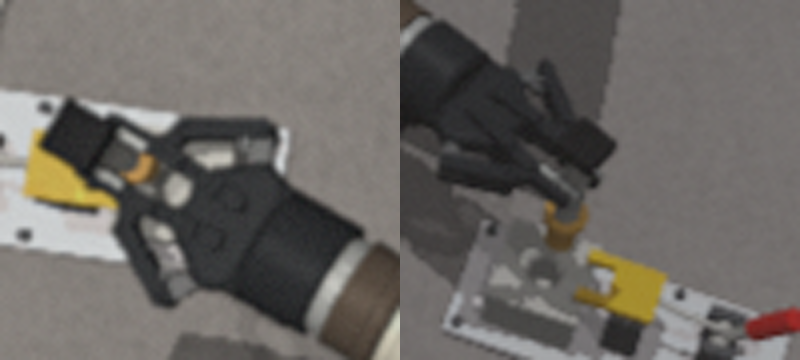

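The picture shows the mandrel held upright, foot down. In the scene view (crop scaled by 4, offset 370,200) its brass collar is near (510,254), above the hole at about (405,267). I measure its axis against the socket in both views.

```bash
cat > meas.py <<'E'
from kin import *
o=get_obs();M=R.from_quat(o['tool_rot']).as_matrix();t=M[:,2];ax=o['eef_pos']-.0137*t;hd=-M[:,0]
print('pred axis at grasp',ax.round(4),'collar',(ax-.0545*hd).round(4),'foot',(ax-.0895*hd).round(4),'head',(ax+.0535*hd).round(4))
for n in('top','scene'):
    c=dict(np.load(n+'.npz'));W=pts(c);hsv=cv2.cvtColor(c['frame'],cv2.COLOR_RGB2HSV);H,S,V=[hsv[...,i].astype(int) for i in range(3)]
    near=np.hypot(W[...,0]-ax[0],W[...,1]-ax[1])<.045
    def st(m,nm):
        m=m&near
        if m.sum()<5: print(n,nm,'none');return
        P=W[m];v,u=np.nonzero(m);print(n,nm,m.sum(),'px',u.min(),u.max(),v.min(),v.max(),'c',u.mean().round(1),v.mean().round(1),'med',np.median(P,0).round(4),'z',P[:,2].min().round(3),P[:,2].max().round(3))
    zc=ax[2]
    st((H>10)&(H<32)&(S>90)&(W[...,2]>.09),'brass'); st((V<70)&(np.abs(W[...,2]-zc-.055)<.02),'head'); st((S<60)&(V>80)&(W[...,2]<zc+.06)&(W[...,2]>zc-.045),'shaft')
    for nm,p in(('collar',ax-.051*hd),('foot',ax-.0895*hd),('head',ax+.0605*hd),('brassmid',ax-.07*hd)): print('  pred px',nm,proj(c,p).round(1))
E
python3 meas.py; python3 -c "
from h import *
for n,u,v in(('top',213,235.3),('scene',405.7,267)):
    c=dict(np.load(n+'.npz'));print(ray(c,u,v,.062))"
```

```text
pred axis at grasp [0.5537 0.1818 0.2155] collar [0.554  0.1817 0.161 ] foot [0.5542 0.1817 0.126 ] head [0.5533 0.1819 0.269 ]
top brass 67 px 179 209 223 241 c 198.0 231.6 med [0.5446 0.1746 0.1694] z 0.129 0.277
top head 197 px 181 198 215 233 c 189.6 224.2 med [0.5511 0.1793 0.2744] z 0.262 0.28
top shaft 100 px 181 212 214 244 c 199.2 226.7 med [0.5562 0.1698 0.2242] z 0.171 0.275
  pred px collar [201.2 229.2]
  pred px foot [205.2 231. ]
  pred px head [188.3 223. ]
  pred px brassmid [203.2 230.1]
scene brass 67 px 406 416 250 262 c 410.0 256.3 med [0.5665 0.1799 0.1622] z 0.13 0.175
scene head 141 px 408 423 229 243 c 415.3 235.8 med [0.5573 0.1789 0.2718] z 0.252 0.281
scene shaft 22 px 405 419 241 250 c 409.4 244.4 med [0.5624 0.1672 0.2254] z 0.171 0.23
  pred px collar [411.5 252.4]
  pred px foot [409.8 258.3]
  pred px head [416.7 233.9]
  pred px brassmid [410.7 255.3]
[0.55091305 0.1762573  0.062     ]
[0.55344799 0.17646821 0.062     ]
```

Emit:
send_rows(steps="-1 0 -0.001 -0.01 0.001 0.0035 0; -1 0 -0.001 -0.01 0.001 0.0035 0; -1 0 -0.0005 -0.01 0 0 0; -1 0 0 -0.01 0 0 0; -1 0 0 -0.01 0 0 0")

```text
clock: 9.42
eef_pos: [0.5603, 0.1913, 0.1646]
tool_rot: [-0.36, 0.609, 0.361, 0.608]
ft_force: [1.1, 0.2, -2.4]
grip_width: 0.0181
grasp_force: 59.5
```

Emit:
send_rows(steps="-1 0 0 -0.006 0 0 0; -1 0 0 -0.002 0 0 0; -1 0 0 0 0 0 0; -1 0 0 0 0 0 0; -1 0 0 0 0 0 0")

```text
clock: 9.83
eef_pos: [0.5602, 0.1914, 0.157]
tool_rot: [-0.36, 0.609, 0.361, 0.608]
ft_force: [-0.3, -0.5, -2.3]
grip_width: 0.0178
grasp_force: 59.5
```

```bash
python3 -c "
from kin import *
o=log();M=R.from_quat(o['tool_rot']).as_matrix();print(o['joint_pos'].round(3),o['eef_pos'].round(4), R.from_matrix(Rf(1.07)@M.T).as_rotvec().round(4))
im=[]
for n,(u0,u1,v0,v1) in(('top',(180,240,205,265)),('scene',(380,440,235,295))):
    c=grab(n); im.append(cv2.resize(c['frame'][v0:v1,u0:u1],None,fx=6.5,fy=6.5,interpolation=cv2.INTER_CUBIC))
cv2.imwrite('pics/c5.png',np.hstack(im)[:,:,::-1])
"; python3 meas.py
```

```text
[-1.790e-01  9.130e-01 -8.600e-01 -1.772e+00  1.248e+00  1.000e-03] [0.5602 0.1914 0.157 ] [-0.0005 -0.0016  0.0007]
pred axis at grasp [0.5536 0.1793 0.157 ] collar [0.5535 0.1793 0.1025] foot [0.5535 0.1794 0.0675] head [0.5537 0.1793 0.2105]
top brass 43 px 188 214 225 238 c 205.0 233.2 med [0.5463 0.1716 0.1097] z 0.102 0.218
top head 180 px 189 206 220 236 c 197.6 227.6 med [0.5512 0.1771 0.2151] z 0.203 0.222
top shaft 94 px 191 219 218 246 c 206.4 230.9 med [0.5545 0.1676 0.165 ] z 0.119 0.217
  pred px collar [207.9 232.3]
  pred px foot [211.4 234.1]
  pred px head [196.5 226.4]
  pred px brassmid [209.7 233.2]
scene brass 42 px 403 412 259 267 c 406.9 263.4 med [0.5651 0.1752 0.107 ] z 0.09 0.154
scene head 122 px 405 419 240 252 c 411.9 245.7 med [0.5594 0.1774 0.2138] z 0.2 0.222
scene shaft 20 px 402 416 250 262 c 405.4 253.2 med [0.5614 0.1624 0.1655] z 0.115 0.171
  pred px collar [408.3 260.9]
  pred px foot [406.8 266.4]
  pred px head [413.1 243.7]
  pred px brassmid [407.6 263.7]
```

View pics/c5.png

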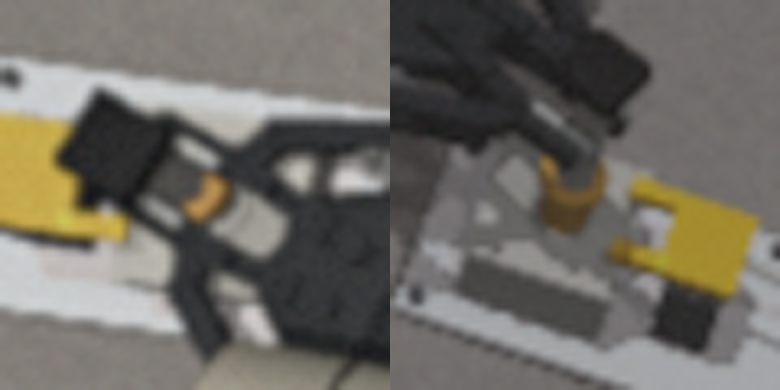

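In the scene half, the foot hangs just above the hole at about px (406,267). It agrees with the hole in both views to under 1 mm. I lower it slowly and watch the force.

Emit:
send_rows(steps="-1 -0.0005 -0.0005 -0.002 0 0 0; -1 0 0 -0.003 0 0 0; -1 0 0 -0.003 0 0 0; -1 0 0 -0.002 0 0 0; -1 0 0 0 0 0 0")

```text
clock: 10.35
eef_pos: [0.5595, 0.1912, 0.1498]
tool_rot: [-0.363, 0.605, 0.359, 0.61]
ft_force: [-3.9, -0.7, 18.8]
grip_width: 0.0185
grasp_force: 59.9
```

Emit:
send_rows(steps="-1 0 0 -0.001 0 0 0; -1 0 0 -0.002 0 0 0; -1 0 0 -0.002 0 0 0; -1 0 0 -0.002 0 0 0; -1 0 0 0 0 0 0")

```text
clock: 10.77
eef_pos: [0.5594, 0.1913, 0.1429]
tool_rot: [-0.363, 0.606, 0.36, 0.61]
ft_force: [-1.8, -1.6, -3.5]
grip_width: 0.0178
grasp_force: 59.8
```

Emit:
send_rows(steps="-1 -0.0007 0 -0.002 0 0 0; -1 0 0 -0.003 0 0 0; -1 0 0 -0.003 0 0 0; -1 0 0 -0.003 0 0 0; -1 0 0 0 0 0 0")

```text
clock: 11.18
eef_pos: [0.5589, 0.1907, 0.1267]
tool_rot: [-0.359, 0.61, 0.361, 0.607]
ft_force: [-0.6, -0.4, -2.6]
grip_width: 0.0179
grasp_force: 59.6
```

```bash
python3 -c "
from kin import *
o=log();M=R.from_quat(o['tool_rot']).as_matrix();print(o['joint_pos'].round(3),o['eef_pos'].round(4), R.from_matrix(Rf(1.07)@M.T).as_rotvec().round(4),o['ft_force'].round(1),o['ft_torque'].round(3))"
```

```text
[-1.800e-01  1.001e+00 -8.410e-01 -1.837e+00  1.249e+00  1.000e-03] [0.5589 0.1907 0.1267] [-0.0012 -0.0055  0.0013] [-0.6 -0.4 -2.6] [-1.423e+00  7.680e-01 -1.000e-03]
```

Emit:
send_rows(steps="-1 0 0 -0.002 0 0 0; -1 0 0 -0.002 0 0 0; -1 0 0 -0.002 0 0 0; -1 0 0 0 0 0 0; -1 0 0 0 0 0 0")

```text
clock: 11.6
eef_pos: [0.5589, 0.1908, 0.122]
tool_rot: [-0.359, 0.609, 0.361, 0.607]
ft_force: [-0.9, -0.9, -3.9]
grip_width: 0.018
grasp_force: 59.6
```

Emit:
send_rows(steps="-1 0 0 -0.0015 0 0 0; -1 0 0 -0.0015 0 0 0; -1 0 0 0 0 0 0; -1 0 0 0 0 0 0; -1 0 0 0 0 0 0")

```text
clock: 12.02
eef_pos: [0.5589, 0.1909, 0.1194]
tool_rot: [-0.36, 0.609, 0.361, 0.608]
ft_force: [-2.0, -1.4, -2.2]
grip_width: 0.018
grasp_force: 59.6
```

Emit:
send_rows(steps="-1 0 0 -0.001 0 0 0; -1 0 0 -0.001 0 0 0; -1 0 0 0 0 0 0; -1 0 0 0 0 0 0; -1 0 0 0 0 0 0")

```text
clock: 12.43
eef_pos: [0.5589, 0.1909, 0.1176]
tool_rot: [-0.36, 0.609, 0.361, 0.608]
ft_force: [-2.2, -2.5, 0.4]
grip_width: 0.0176
grasp_force: 59.8
```

Emit:
send_rows(steps="-1 0 0 -0.001 0 0 0; -1 0 0 0 0 0 0; -1 0 0 0 0 0 0; -1 0 0 0 0 0 0; -1 0 0 0 0 0 0")

```text
clock: 12.85
eef_pos: [0.5588, 0.1909, 0.1176]
tool_rot: [-0.361, 0.608, 0.36, 0.608]
ft_force: [-4.5, -3.0, 5.9]
grip_width: 0.0179
grasp_force: 60.0
```

```bash
python3 -c "
from kin import *
o=log();M=R.from_quat(o['tool_rot']).as_matrix();print(o['joint_pos'].round(3),o['eef_pos'].round(4), R.from_matrix(Rf(1.07)@M.T).as_rotvec().round(4),o['ft_force'].round(1),o['ft_torque'].round(3))
for n in('top','scene'): grab(n)"; python3 meas.py
```

```text
[-1.800e-01  1.030e+00 -8.310e-01 -1.863e+00  1.250e+00  1.000e-03] [0.5588 0.1909 0.1176] [-0.0001  0.0005 -0.0001] [-4.5 -3.   5.9] [0.301 0.026 0.498]
pred axis at grasp [0.5523 0.1789 0.1176] collar [0.5523 0.1789 0.0631] foot [0.5523 0.1789 0.0281] head [0.5523 0.1789 0.1711]
top brass 9 px 193 217 225 240 c 199.4 229.4 med [0.5556 0.1925 0.1746] z 0.108 0.178
top head 172 px 193 210 223 238 c 201.6 230.2 med [0.5502 0.177  0.1764] z 0.165 0.182
top shaft 97 px 197 222 221 248 c 210.2 233.4 med [0.5521 0.1679 0.1263] z 0.078 0.177
  pred px collar [211.7 234.6]
  pred px foot [214.9 236.2]
  pred px head [200.9 229.2]
  pred px brassmid [213.3 235.4]
scene brass none
scene head 120 px 403 417 246 258 c 410.0 251.6 med [0.5585 0.1767 0.1749] z 0.165 0.185
scene shaft 24 px 398 416 245 271 c 405.1 259.1 med [0.5629 0.164  0.1269] z 0.074 0.177
  pred px collar [406.7 266.2]
  pred px foot [405.2 271.6]
  pred px head [411.3 249.6]
  pred px brassmid [405.9 268.9]
```

Emit:
send_rows(steps="-1 0 0 -0.001 0 0 0; -1 0 0 0 0 0 0; -1 0 0 0 0 0 0; -1 0 0 0 0 0 0; -1 0 0 0 0 0 0")

```text
clock: 13.37
eef_pos: [0.5588, 0.1909, 0.1175]
tool_rot: [-0.361, 0.607, 0.36, 0.609]
ft_force: [-5.2, -2.8, 11.5]
grip_width: 0.0176
grasp_force: 60.2
```

```bash
python3 -c "
from kin import *
o=get_obs();print(o['eef_pos'].round(4),o['ft_force'].round(1))
c=grab('scene');W=pts(c);hsv=cv2.cvtColor(c['frame'],cv2.COLOR_RGB2HSV);H,S,V=[hsv[...,i].astype(int) for i in range(3)]
m=(np.hypot(W[...,0]-.5523,W[...,1]-.177)<.026)&(H>10)&(H<32)&(S>80)
P=W[m];print(m.sum(),P.round(3)[:40].tolist())
cv2.imwrite('pics/c6.png',cv2.resize(c['frame'][225:295,370:460],None,fx=7,fy=7,interpolation=cv2.INTER_CUBIC)[:,:,::-1])"
```

```text
[0.5588 0.1909 0.1175] [-5.2 -2.8 11.5]
41 [[0.553, 0.163, 0.069], [0.552, 0.166, 0.068], [0.547, 0.188, 0.07], [0.561, 0.164, 0.077], [0.559, 0.167, 0.076], [0.554, 0.189, 0.075], [0.549, 0.192, 0.069], [0.558, 0.165, 0.065], [0.562, 0.168, 0.074], [0.558, 0.189, 0.078], [0.553, 0.193, 0.07], [0.558, 0.166, 0.058], [0.563, 0.169, 0.069], [0.562, 0.172, 0.068], [0.555, 0.187, 0.063], [0.554, 0.191, 0.064], [0.556, 0.194, 0.069], [0.565, 0.166, 0.065], [0.566, 0.169, 0.067], [0.566, 0.172, 0.07], [0.568, 0.175, 0.075], [0.562, 0.179, 0.065], [0.562, 0.182, 0.066], [0.56, 0.185, 0.065], [0.559, 0.188, 0.064], [0.562, 0.191, 0.071], [0.569, 0.17, 0.067], [0.568, 0.173, 0.067], [0.567, 0.176, 0.066], [0.57, 0.179, 0.073], [0.568, 0.182, 0.071], [0.566, 0.186, 0.069], [0.566, 0.189, 0.07], [0.558, 0.192, 0.058], [0.572, 0.171, 0.066], [0.575, 0.174, 0.072], [0.57, 0.177, 0.065], [0.571, 0.18, 0.068], [0.572, 0.183, 0.072], [0.563, 0.187, 0.056]]
```

View pics/c6.png

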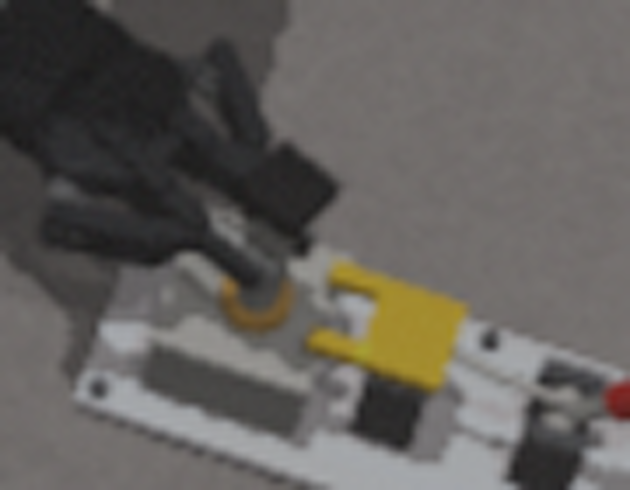

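The picture shows the collar ring at crop (255,305) lying on the block top. Its measured top is z ≈ 0.07, which is flush. I relieve the pressure, release and back away.

Emit:
send_rows(steps="-1 0 0 0.001 0 0 0; -1 0 0 0.001 0 0 0; 0.2 0 0 0 0 0 0; 0.6 0 0 0 0 0 0; 0.6 0 0 0 0 0 0")

```text
clock: 13.83
eef_pos: [0.5593, 0.1908, 0.1173]
tool_rot: [-0.36, 0.609, 0.361, 0.608]
ft_force: [-0.7, -0.1, 0.3]
grip_width: 0.0537
grasp_force: 0.0
```

Emit:
send_rows(steps="0.6 0 0 0 0 0 0; 0.6 -0.0024 -0.0044 0 0 0 0; 0.6 -0.005 -0.009 0 0 0 0; 0.6 -0.005 -0.009 0 0 0 0; 0.6 -0.0072 -0.0132 0 0 0 0")

```text
clock: 14.25
eef_pos: [0.5387, 0.1547, 0.1174]
tool_rot: [-0.36, 0.609, 0.361, 0.608]
ft_force: [-0.2, -0.2, 0.3]
grip_width: 0.0681
grasp_force: 0.0
```

Emit:
send_rows(steps="0.6 -0.0072 -0.0132 0 0 0 0; 0.6 -0.0072 -0.0132 0 0 0 0; 0.6 -0.0072 -0.0132 0.005 0 0 0; 0.6 -0.0072 -0.0132 0.01 0 0 0; 0.6 0 0 0.015 0 0 0")

```text
clock: 14.67
eef_pos: [0.5153, 0.1129, 0.1466]
tool_rot: [-0.352, 0.614, 0.356, 0.611]
ft_force: [-0.6, -0.3, 0.7]
grip_width: 0.0685
grasp_force: 0.0
```

```bash
python3 -c "
from kin import *
o=log();print(o['joint_pos'].round(3),o['eef_pos'].round(4),o['ft_force'].round(1))
c=grab('top');W=pts(c);c2=grab('scene')
hsv=cv2.cvtColor(c['frame'],cv2.COLOR_RGB2HSV);H,S,V=[hsv[...,i].astype(int) for i in range(3)]
m=(V<70)&(np.hypot(W[...,0]-.551,W[...,1]-.177)<.035)&(W[...,2]>.15)&(W[...,2]<.19);print('head',m.sum(),np.median(W[m],0))
im=[cv2.resize(c['frame'][190:280,110:250],None,fx=4,fy=4,interpolation=cv2.INTER_CUBIC)]
cv2.imwrite('pics/c7.png',im[0][:,:,::-1])
u=np.array([.12,.993,0]);piv=np.array([.5515,.177,.05])+.15*u
for a in(-.6,.6): print('lever top(86) grip(60) at',a,(piv+.086*(-np.sin(a)*u+np.cos(a)*np.array([0,0,1]))).round(3),(piv+.06*(-np.sin(a)*u+np.cos(a)*np.array([0,0,1]))).round(3))
m=((H<8)|(H>172))&(S>130);P=W[m&(np.hypot(W[...,0]-.57,W[...,1]-.36)<.06)];print('red',P.mean(0),P[:,2].max(),P.min(0),P.max(0))
"
```

```text
[-0.391  0.962 -0.921 -1.873  1.44  -0.003] [0.5153 0.1129 0.1466] [-0.6 -0.3  0.7]
head 163 [0.55007781 0.17732868 0.17593908]
lever top(86) grip(60) at -0.6 [0.575 0.374 0.121] [0.574 0.36  0.1  ]
lever top(86) grip(60) at 0.6 [0.564 0.278 0.121] [0.565 0.292 0.1  ]
red [0.57027228 0.35781685 0.10888609] 0.12761618641791164 [0.56236203 0.33977868 0.08711674] [0.5797088  0.37601955 0.12761619]
```

View pics/c7.png

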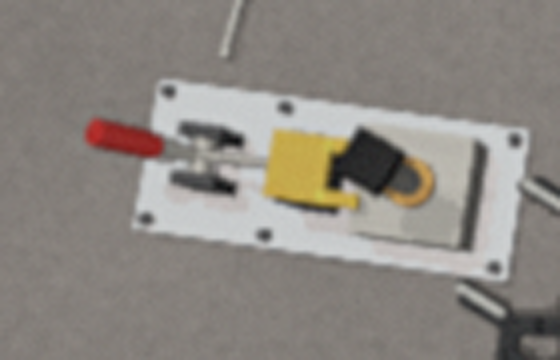

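Run:
```python
from sim import *
t=lambda a:[-.877*a,.481*a,0]
rows=[[0,0.005,.035,0,0,-.03]]*5
rows+=[[0,0,.01]+t(a) for a in(.03,.03,.03,.04,.05,.06,.06,.07,.08,.1)]
rows+=[[0,.01,.005]+t(.12)]*8
sim(rows)
u=np.array([.12,.993,0]);pv=np.array([.5705,.326,0])
y=np.array([-.993,.12,0]);M=np.stack([np.cross(y,[0,0,-1]),y,[0,0,-1]],1)
q=[.6,.6,.2,1.2,0,-.8]
for s in(.085,.05,0,-.02):
  for z in(.2,.09): q,e=ik(pv+s*u+[0,0,z],M,q);print(s,z,(pv+s*u).round(3),q.round(2),e.round(4))
```

```text
0 [0.516 0.119 0.184] [-0.37  0.86 -0.97 -1.83  1.39 -0.  ] err 0.0 dq/row 0.1 hd [ 0. -0.  1.]
1 [0.516 0.124 0.219] [-0.36  0.74 -1.01 -1.75  1.35 -0.  ] err 0.0 dq/row 0.12 hd [ 0. -0.  1.]
2 [0.516 0.129 0.254] [-0.34  0.62 -1.04 -1.66  1.3  -0.  ] err 0.0 dq/row 0.13 hd [ 0. -0.  1.]
3 [0.516 0.134 0.289] [-0.32  0.48 -1.06 -1.53  1.25 -0.  ] err 0.0 dq/row 0.14 hd [ 0. -0.  1.]
4 [0.516 0.139 0.324] [-0.29  0.34 -1.06 -1.39  1.19 -0.  ] err 0.0 dq/row 0.14 hd [ 0. -0.  1.]
5 [0.516 0.139 0.334] [-0.29  0.23 -1.03 -1.18  1.19 -0.08] err 0.0 dq/row 0.21 hd [0.02 0.03 1.  ]
6 [0.516 0.139 0.344] [-0.29  0.14 -1.   -0.98  1.19 -0.16] err 0.0 dq/row 0.2 hd [0.03 0.05 1.  ]
7 [0.516 0.139 0.354] [-0.29  0.06 -0.96 -0.79  1.18 -0.23] err 0.0 dq/row 0.19 hd [0.04 0.08 1.  ]
8 [0.516 0.139 0.364] [-0.29 -0.01 -0.91 -0.56  1.16 -0.33] err 0.0 dq/row 0.23 hd [0.06 0.11 0.99]
9 [0.516 0.139 0.374] [-0.28 -0.08 -0.84 -0.32  1.14 -0.43] err 0.0 dq/row 0.24 hd [0.09 0.16 0.98]
10 [0.516 0.139 0.384] [-0.27 -0.13 -0.76 -0.08  1.1  -0.54] err 0.0 dq/row 0.24 hd [0.12 0.21 0.97]
11 [0.516 0.139 
[... 1064 characters left out ...]
/row 0.15 hd [0.47 0.86 0.18]
22 [0.516 0.219 0.464] [ 0.46  0.28  0.65  1.79 -0.1  -0.61] err 0.0 dq/row 0.17 hd [0.48 0.87 0.06]
0.085 0.2 [0.581 0.41  0.   ] [ 0.62  0.71  0.66  1.52  0.   -0.84] 0.0
0.085 0.09 [0.581 0.41  0.   ] [ 0.62  0.75  0.45  1.27 -0.   -0.84] 0.0
0.05 0.2 [0.576 0.376 0.   ] [ 0.58  0.65  0.55  1.48 -0.   -0.87] 0.0
0.05 0.09 [0.576 0.376 0.   ] [ 0.58  0.7   0.36  1.23  0.   -0.87] 0.0
0 0.2 [0.57  0.326 0.   ] [ 0.52  0.58  0.43  1.42 -0.   -0.93] 0.0
0 0.09 [0.57  0.326 0.   ] [ 0.52  0.64  0.24  1.18  0.   -0.93] 0.0
-0.02 0.2 [0.568 0.306 0.   ] [ 0.49  0.55  0.39  1.41 -0.   -0.96] 0.0
-0.02 0.09 [0.568 0.306 0.   ] [ 0.49  0.61  0.2   1.16 -0.   -0.96] 0.0
```

Emit:
send_rows(steps="0.6 0 0.002 0.03 0 0 -0.03; 0.6 0 0.003 0.035 0 0 -0.03; 0.6 0 0.005 0.035 0 0 -0.03; 0.6 0 0.007 0.035 0 0 -0.03; -1 0 0.008 0.035 0 0 -0.03")

```text
clock: 15.18
eef_pos: [0.5158, 0.1395, 0.3174]
tool_rot: [-0.306, 0.638, 0.309, 0.635]
ft_force: [1.2, 0.1, 0.3]
grip_width: 0.0575
grasp_force: 0.0
```

Emit:
send_rows(steps="-1 0 0 0.005 -0.0219 0.012 0; -1 0 0 0.008 -0.0219 0.012 0; -1 0 0 0.01 -0.0263 0.0144 0; -1 0 0 0.01 -0.0263 0.0144 0; -1 0 0 0.01 -0.0307 0.0168 0")

```text
clock: 15.6
eef_pos: [0.5154, 0.1397, 0.3586]
tool_rot: [-0.335, 0.676, 0.28, 0.593]
ft_force: [0.8, -0.5, -0.2]
grip_width: 0.0
grasp_force: 0.0
```

Emit:
send_rows(steps="-1 0 0 0.008 -0.0351 0.0192 0; -1 0 0 0.008 -0.0395 0.0216 0; -1 0 0 0.008 -0.0438 0.024 0; -1 0 0 0.008 -0.0526 0.0289 0; -1 0 0 0.008 -0.0614 0.0337 0")

```text
clock: 16.02
eef_pos: [0.5155, 0.1393, 0.3971]
tool_rot: [-0.383, 0.74, 0.22, 0.507]
ft_force: [0.7, -1.3, -0.4]
grip_width: -0.0003
grasp_force: 0.0
```

Emit:
send_rows(steps="-1 0 0.005 0.005 -0.0702 0.0385 0; -1 0 0.01 0.005 -0.0877 0.0481 0; -1 0 0.01 0.005 -0.1 0.055 0; -1 0 0.01 0 -0.1 0.055 0; -1 0 0.01 0 -0.1 0.055 0")

```text
clock: 16.43
eef_pos: [0.5165, 0.1842, 0.4141]
tool_rot: [-0.457, 0.828, 0.092, 0.311]
ft_force: [1.4, -0.2, -0.7]
grip_width: 0.0
grasp_force: 0.0
```

Emit:
send_rows(steps="-1 0 0.015 0 -0.1 0.055 0; -1 0 0.015 0 -0.1 0.055 0; -1 0 0.015 0 -0.1 0.055 0; -1 0 0.015 0 -0.1 0.055 0; -1 0 0.015 -0.01 0 0 0.08")

```text
clock: 16.85
eef_pos: [0.5186, 0.2647, 0.402]
tool_rot: [-0.534, 0.837, -0.018, 0.122]
ft_force: [1.9, 0.4, -0.9]
grip_width: 0.0001
grasp_force: 0.0
```

Run:
```python
from kin import *
o=log();y=np.array([-.993,.12,0]);M=np.stack([np.cross(y,[0,0,-1]),y,[0,0,-1]],1);T=R.from_quat(o['tool_rot']).as_matrix()
print(o['joint_pos'].round(3),o['eef_pos'].round(4),T.round(2).tolist(),R.from_matrix(M@T.T).as_rotvec().round(3))
```

```text
[ 0.479  0.201  0.361  1.485 -0.014 -0.658] [0.5186 0.2647 0.402 ] [[-0.4, -0.89, 0.22], [-0.9, 0.43, 0.1], [-0.18, -0.16, -0.97]] [-0.136  0.207  0.313]
```

Emit:
send_rows(steps="-1 0.0124 0.0295 -0.015 -0.027 0.041 0.063; -1 0.0124 0.0295 -0.015 -0.027 0.041 0.063; -1 0.0124 0.0295 -0.015 -0.027 0.041 0.063; -1 0.0124 0.0295 -0.015 -0.027 0.041 0.063; -1 0.0124 0.0295 -0.015 -0.027 0.041 0.063")

```text
clock: 17.27
eef_pos: [0.5772, 0.4034, 0.3281]
tool_rot: [-0.658, 0.753, 0.0, 0.006]
ft_force: [1.9, 0.9, 0.3]
grip_width: -0.0001
grasp_force: 0.0
```

Emit:
send_rows(steps="-1 0 0 -0.03 0 0 0; -1 0 0 -0.035 0 0 0; -1 0 0 -0.035 0 0 0; -1 0 0 -0.02 0 0 0; -1 0 0 0 0 0 0")

```text
clock: 17.68
eef_pos: [0.5742, 0.3997, 0.2018]
tool_rot: [-0.657, 0.754, 0.0, 0.001]
ft_force: [-0.9, -0.5, -1.6]
grip_width: -0.0001
grasp_force: 0.0
```

Run:
```python
from kin import *
o=log();y=np.array([-.993,.12,0]);M=np.stack([np.cross(y,[0,0,-1]),y,[0,0,-1]],1);T=R.from_quat(o['tool_rot']).as_matrix()
print(o['joint_pos'].round(3),o['eef_pos'].round(4),R.from_matrix(M@T.T).as_rotvec().round(3))
```

```text
[ 6.08e-01  6.74e-01  6.05e-01  1.50e+00  1.00e-03 -8.26e-01] [0.5742 0.3997 0.2018] [-0.001  0.001  0.017]
```

Emit:
send_rows(steps="-1 0.007 0.012 -0.015 0 0 0.017; -1 0 0 -0.03 0 0 0; -1 0 0 -0.03 0 0 0; -1 0 0 -0.025 0 0 0; -1 0 0 -0.012 0 0 0")

```text
clock: 18.1
eef_pos: [0.5828, 0.4129, 0.0967]
tool_rot: [-0.663, 0.748, -0.0, 0.006]
ft_force: [-0.9, -0.3, 0.2]
grip_width: 0.0
grasp_force: 0.0
```

Emit:
send_rows(steps="-1 0 0 0 0 0 0; -1 -0.0007 -0.006 0 0 0 0; -1 -0.0012 -0.01 0 0 0 0; -1 -0.001 -0.008 0 0 0 0; -1 -0.001 -0.008 0 0 0 0")

```text
clock: 18.52
eef_pos: [0.5821, 0.3846, 0.104]
tool_rot: [-0.664, 0.748, 0.0, 0.014]
ft_force: [-0.1, 7.1, 5.9]
grip_width: 0.0002
grasp_force: 3.0
```

Emit:
send_rows(steps="-1 -0.001 -0.008 0 0 0 0; -1 -0.001 -0.008 0 0 0 0; -1 -0.001 -0.008 0 0 0 0; -1 -0.001 -0.008 0 0 0 0; -1 0 0 0 0 0 0")

```text
clock: 18.93
eef_pos: [0.5756, 0.3476, 0.0999]
tool_rot: [-0.663, 0.749, -0.001, 0.008]
ft_force: [-0.3, 0.4, -0.5]
grip_width: -0.0004
grasp_force: 0.0
```

Emit:
send_rows(steps="-1 -0.001 -0.008 0 0 0 0; -1 -0.001 -0.008 0 0 0 0; -1 -0.001 -0.008 0 0 0 0; -1 0 0 0 0 0 0; -1 0 0 0 0 0 0")

```text
clock: 19.35
eef_pos: [0.5723, 0.3243, 0.0988]
tool_rot: [-0.663, 0.748, -0.001, 0.007]
ft_force: [0.4, 0.4, 1.1]
grip_width: -0.0
grasp_force: 0.0
```

Emit:
send_rows(steps="-1 -0.0005 -0.004 0 0 0 0; -1 -0.0005 -0.004 0 0 0 0; -1 0 0 0 0 0 0; -1 0 0 0 0 0 0; -1 0 0 0 0 0 0")

```text
clock: 19.77
eef_pos: [0.5716, 0.3175, 0.0993]
tool_rot: [-0.664, 0.748, -0.001, 0.008]
ft_force: [-0.4, -0.5, 0.6]
grip_width: -0.0002
grasp_force: 0.0
```

```bash
cat > lev.py <<'E'
from kin import *
o=get_obs();print(o['joint_pos'].round(3),o['eef_pos'].round(4),o['ft_force'].round(1))
u=np.array([.12,.993,0]);e=np.array([.5515,.177,.05])+.15*u
for n in('top','scene'):
    c=grab(n);W=pts(c);hsv=cv2.cvtColor(c['frame'],cv2.COLOR_RGB2HSV);H,S,V=[hsv[...,i].astype(int) for i in range(3)]
    near=np.hypot(W[...,0]-.568,W[...,1]-.32)<.08
    P=W[near&((H<8)|(H>172))&(S>130)&(W[...,2]>.06)]-e; d=P@u
    if len(P): print(n,'lever',len(P),'s',d.mean().round(4),'z',P[:,2].mean().round(4),'angle',np.arctan2(-d.mean(),P[:,2].mean()-.004).round(3),'s range',d.min().round(3),d.max().round(3))
    Y=W[(H>20)&(H<34)&(S>130)&(np.abs(W[...,2]-.08)<.012)&(np.hypot(W[...,0]-.555,W[...,1]-.21)<.08)]; d=(Y-np.array([.5515,.177,0]))@u
    if len(Y): print(n,'fork s',len(Y),d.min().round(3),d.max().round(3),d.mean().round(3))
E
python3 lev.py
```

```text
[ 5.060e-01  6.090e-01  2.200e-01  1.166e+00  1.000e-03 -9.450e-01] [0.5716 0.3175 0.0993] [-0.4 -0.5  0.6]
top lever 60 s -0.0375 z 0.069 angle 0.524 s range -0.051 -0.016
top fork s 150 -0.007 0.058 0.034
scene lever 58 s -0.0348 z 0.0643 angle 0.524 s range -0.05 -0.021
scene fork s 188 -0.01 0.054 0.03
```

Emit:
send_rows(steps="-1 -0.0005 -0.003 0 0 0 0; -1 -0.0005 -0.003 0 0 0 0; -1 0 -0.002 0 0 0 0; -1 0 -0.001 0 0 0 0; -1 0 0 0 0 0 0")

```text
clock: 20.28
eef_pos: [0.5715, 0.3118, 0.1008]
tool_rot: [-0.664, 0.748, 0.001, 0.011]
ft_force: [0.4, 7.9, -0.1]
grip_width: 0.0002
grasp_force: 3.3
```

```bash
python3 lev.py
```

```text
[ 0.496  0.598  0.205  1.156  0.007 -0.956] [0.5715 0.3118 0.1008] [ 0.4  7.9 -0.1]
top lever 61 s -0.0409 z 0.0671 angle 0.575 s range -0.054 -0.018
top fork s 139 -0.009 0.055 0.031
scene lever 48 s -0.0398 z 0.0639 angle 0.586 s range -0.053 -0.028
scene fork s 183 -0.011 0.052 0.028
```

Emit:
send_rows(steps="-1 0 -0.0015 0 0 0 0; -1 0 -0.0015 0 0 0 0; -1 0 0 0 0 0 0; -1 0 0 0 0 0 0; -1 0 0 0 0 0 0")

```text
clock: 20.8
eef_pos: [0.5717, 0.3112, 0.1012]
tool_rot: [-0.665, 0.747, 0.002, 0.013]
ft_force: [0.8, 12.7, 0.5]
grip_width: -0.0001
grasp_force: 5.1
```

```bash
python3 lev.py
```

```text
[ 0.494  0.596  0.201  1.152  0.01  -0.96 ] [0.5717 0.3112 0.1012] [ 0.8 12.7  0.5]
top lever 60 s -0.0409 z 0.0669 angle 0.576 s range -0.053 -0.019
top fork s 139 -0.009 0.055 0.031
scene lever 47 s -0.0406 z 0.067 angle 0.573 s range -0.054 -0.03
scene fork s 186 -0.011 0.052 0.028
```

The lever is at its stop: the force rises and the lever angle no longer changes. I back off and look.

Emit:
send_rows(steps="-1 0.0005 0.004 0 0 0 0; -1 0.001 0.01 0 0 0 0; -1 0.002 0.015 0.01 0 0 0; -1 0.002 0.015 0.03 0 0 0; -1 0.002 0.015 0.035 0 0 0")

```text
clock: 21.32
eef_pos: [0.5764, 0.3636, 0.1717]
tool_rot: [-0.663, 0.748, -0.001, 0.004]
ft_force: [1.6, 1.1, 0.0]
grip_width: 0.0001
grasp_force: 0.0
```

Emit:
send_rows(steps="-1 -0.02 0.02 0.03 0 0 0; -1 -0.02 0.025 0.02 0 0 0; -1 -0.02 0.025 0 0 0 0; -1 -0.02 0.025 0 0 0 0; -1 0 0 0 0 0 0")

```text
clock: 21.73
eef_pos: [0.4942, 0.4645, 0.2248]
tool_rot: [-0.666, 0.746, 0.0, 0.008]
ft_force: [0.9, 0.3, 0.1]
grip_width: -0.0002
grasp_force: 0.0
```

```bash
python3 lev.py; python3 -c "
from h import *
c=dict(np.load('top.npz'));s=dict(np.load('scene.npz'));W=pts(c);hsv=cv2.cvtColor(c['frame'],cv2.COLOR_RGB2HSV)
m=(hsv[...,2]<70)&(np.hypot(W[...,0]-.551,W[...,1]-.177)<.035)&(W[...,2]>.15)&(W[...,2]<.19);print('head',np.median(W[m],0).round(4))
a=cv2.resize(c['frame'][190:280,130:230],None,fx=4,fy=4,interpolation=cv2.INTER_CUBIC);b=cv2.resize(s['frame'][225:315,375:475],None,fx=4,fy=4,interpolation=cv2.INTER_CUBIC)
cv2.imwrite('pics/c8.png',np.hstack([a,b])[:,:,::-1])"
```

```text
[ 0.754  0.605  0.541  1.491 -0.    -0.703] [0.4942 0.4645 0.2248] [0.9 0.3 0.1]
top lever 61 s -0.0406 z 0.0672 angle 0.571 s range -0.053 -0.018
top fork s 140 -0.008 0.055 0.031
scene lever 65 s -0.0345 z 0.0566 angle 0.581 s range -0.053 -0.016
scene fork s 182 -0.011 0.052 0.028
head [0.5501 0.1762 0.1762]
```

View pics/c8.png

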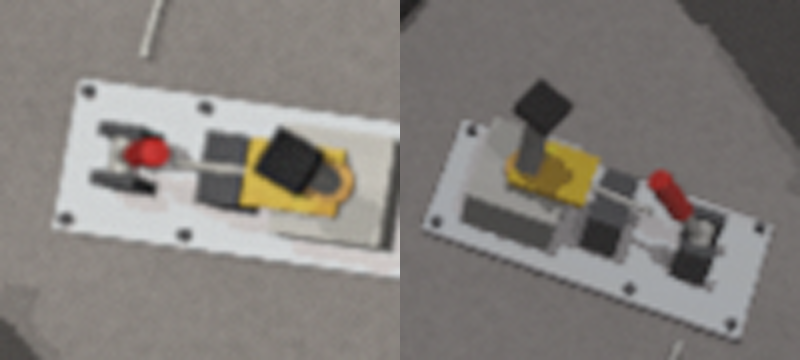

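The picture shows the mandrel upright with the yellow fork around its collar (top half, about (300,180)). The red lever leans towards it, and the robot is clear of everything.

```bash
python3 -c "
from workcell import *
print(job_done())"
```

```text
the job is handed in; nothing more can be done
None
```

The job is handed in at about 22 s: the mandrel stands foot down in the socket with its collar flush on the block. The lever is thrown over to its stop with the fork locking the collar, and I did not move the bystanders.

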